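Zero the bench photometer and hold the tall glass cell in its light path

ROBOT

A 7-joint arm with a two-finger parallel gripper is mounted at the origin on a cart in front of the work surface, level with it; the furniture and walls round the work are solid. World frame = base frame: x ahead of the robot, y to its left, z up, the work surface at z = 0. Lengths are in m, angles in rad, forces in N, time in s.
With the tool pointing down it reaches from about 0.4 to 0.75 m from the base axis. Payload 19.5 kg.
Tool frame: the origin (TCP) lies at the very end of the fingers, on their centre line; the grasp point (between the pads) lies 19 mm behind it; x points along the fingers, y is the direction in which the jaws open and shut, and the axes are right-handed (so a half turn about x gives the same grasp; the last joint's range is limited). The gripper opens to 85 mm and grips with 20 to 120 N. Pads are 22 mm wide; open, the fingers measure 114 mm over their backs; the gripper's body (76 mm by 85 mm) begins 54 mm behind the grasp point. The pads swing forward as they close: fully open they stand 13 mm farther back than shut.
Start: joints at [-1.27, 0.707, -0.028, 1.485, 0.022, 0.951, -0.075], TCP at [0.193, 0.542, 0.231] pointing down, gripper open.
Joint ranges: [-2.71, 2.71], [-0.32, 2.16], [-1.57, 1.52], [0, 2.45], [-1.46, 4.6], [0, 2.02], [-2.83, 2.83]. Speed limits (rad/s): [1.89, 1.89, 2.57, 2.57, 3.01, 3.01, 3.01].

INTERFACE

Orientations are given as a unit quaternion [w, x, y, z].
In Python, from bench import read_state, read_camera, manip gives the robot as it stands.
- The arm moves only by the tool apply_moves, never from a script. Its arguments are lists of equal length, an entry for each row: "delta_rot": the turn, a rotation vector about the tool's x, y, z in degrees, a list of three; "travel": the shift along the tool's x, y, z in m, a list of three; "fingers": the opening, from -1 (shut) to 1 (fully open). In form: {"delta_rot": [[wx, wy, wz], ...], "travel": [[tx, ty, tz], ...], "fingers": [fingers, ...]}. A call has 1 to 20 rows; each row is the pose to reach, as a shift and turn from the pose commanded when the call began, along the tool's axes at that moment; what a row does not reach only later rows make up. A row lasts 1/12 s, in which the tool goes at most 41.7 mm and 7.16 degrees, less where a joint would pass 70% of its speed; a pose out of reach is approached as far as the arm can. A call with a gripper value outside its range is refused whole. The fingers move at their own pace and stop on an object; "squeeze" is the grip in N (left out, the last holds). Time passes only in rows, so rows that repeat a pose let the fingers close. It gives the time, the measured TCP pose, the force and the opening at its end, in the units of the state.
- read_state(): the state, without advancing time (a new reading comes with each control period).
- read_camera(name): name is "scene" or "top" or "wrist"; returns a dict with "pixels" (420x560x3 uint8, red, green, blue), "intrinsics" (3x3 intrinsics, pixels), "dist_coeffs" ([k1, k2, p1, p2, k3] as OpenCV has them; the pictures are not rectified), "eye" and "orientation" of the camera in the world; the wrist camera has in their place "hand_eye" (4x4, takes a point from camera to tool coordinates, whose origin is the TCP and whose axes are the tool frame's). Camera axes: x right, y up, looking along -z (the intrinsics and any distortion apply to the point x, -y, -z); pixel columns grow to the right and rows downward; lengths in m; the calibration is good to about 2 mm. A picture is of the moment at which its call begins: read the wrist's pose just before it. There is no depth.
- manip.job_done(): hands the job in, once; it reports no verdict.
The state is a dict: "t": time; "joints": joint angles; "qd": joint speeds; "effort": joint torques, N m; "tcp_pos": TCP position; "tool_rot": TCP orientation; "wrist_force": force on the tool from outside, world axes, zero at the start; "moment": the same for the moment, N m; "gripper_width": finger opening in m.
Only numpy, scipy, OpenCV 4.12 (cv2) and the standard library are available. Lean on these libraries where they do the work, as an engineer would, in place of code of your own. Each camera call takes 0.05 s, during which the arm holds its last target. There are 200 camera calls.

TASK

On the small photometer press the three keys fully down, one at a time: first the round key (lamp), then the long bar key (zero), then the square key (start). Then take the tall glass cell out of the rack, gripping it by its two frosted faces only and never touching its clear windows, and hold it upright and still midway in the gap between the photometer's two towers, with the lens-to-lens light path going square through the middle of its clear windows and the cell touching nothing but your fingers. Leave the two short cells in the rack; finish while still holding the tall cell there - do not set it down or let go.

Things in the scene. Friction and masses are not known exactly. Their poses are not given: they have to be found in the camera images.
- photometer: fixed grey instrument; origin under its centre on the bench. Base 130 mm (x) by 160 mm (y), 24 mm high. Two towers, 98 mm high, 50 mm (x) by 40 mm (y), centred at x = 30 mm, y = +56 and -56 mm, carry the lens barrels, which face each other. Its key panel is at the front: three keys in a row at x = -40 mm, y = +45 (bar), 0 (square), -45 mm (round).
- light_path (a point): centre of the photometer's sample gap, on the light path, 72 mm above the bench (48 above the base). The light runs along this point's y axis between two lens barrels, 23 mm across, tips 31.5 mm to either side. The gap is 72 mm wide between the towers, 63 mm between the barrels; open above, in front and behind. x points away from the key panel, z up.
- key_round_top (a point): centre of the top of the round key, 21 mm across, the right-hand one (-y) of three grey spring keys 45 mm apart on the photometer's front panel; unpressed tops stand 36 mm above the bench and 12 mm above the panel
- key_bar_top (a point): centre of the top of the long bar key, 32 mm along y by 13 mm, the left-hand one (+y); same height
- key_square_top (a point): centre of the top of the square key, 18 by 18 mm, the middle one; same height
- key_round (a joint): travel of the round key: 0 up, 0.006 m fully down (pressed above 0.0045); its spring needs about 1 N to start and 4 N fully down, and lifts it again
- key_bar (a joint): travel of the long bar key, same values and spring
- key_square (a joint): travel of the square key, same values and spring
- cell_rack: fixed aluminium rack plate, 60 mm (x) by 140 mm (y), 14 mm thick, origin under its centre on the bench; three pockets, 8 mm deep, in a row along its y axis at y = -45, 0 and +45 mm, with about 1.5 mm of play round a cell. Which pocket holds which cell varies.
- tall_cell_centre (a point): centre (half-way up) of the tall glass cell, 60 mm high, 22 mm (x) by 20 mm (y), 35 to 70 g, standing in the rack, its foot 6 mm above the bench, so 52 mm shows; axes parallel to the rack's. Its +x and -x faces, 22 mm apart, 18 mm wide, full height, are the frosted (white, finely lined) grip faces; its +y and -y faces are clear windows, not to be touched.
- tall_cell_windows: the clear glass core of the tall cell (its windows, top and bottom); same axes, origin at the centre of the cell's underside. It must not be touched by the gripper or arm.
- short_cell_a_centre (a point): centre of one of two short cells of the same make, 36 mm high (28 mm shows), standing in the other two pockets; to be left there
- short_cell_b_centre (a point): centre of the other short cell, alike
- lamp_post_top (a point): top of the task lamp's fixed upright post, 20 mm thick, 425 mm high, behind the rack and photometer: an obstacle for the wrist. From there the lamp's arm and wide shade (lowest point 515 mm above the bench) reach out to the right and a little forward. Pass on the robot's side of the post.
There are look-alikes about, which are no part of the job. What is shaped like the part that bears tall_cell_centre but pink, red or turquoise is not meant.

How it is judged:
On the way, in this order (a step that is already met when the one before it is completed fails the run):
1. the round key alone is pressed down (value of joint key_round above 0.0045 m and value of joint each of key_bar, key_square below 0.002 m), for 0.05 s.
2. then the long bar key alone is pressed down (value of joint key_bar above 0.0045 m and value of joint each of key_round, key_square below 0.002 m), for 0.05 s.
3. then the square key alone is pressed down, with the tall cell still in the rack (value of joint key_square above 0.0045 m and value of joint each of key_round, key_bar below 0.002 m and distance of tall_cell_centre from where it was at the start of the episode below 0.02 m), for 0.05 s.
4. then the fingers hold the tall cell clear of the rack (distance of tall_cell_centre from where it was at the start of the episode above 0.02 m and contact force between the fingers and tall_cell above 1 N and contact force between tall_cell and cell_rack below 0.05 N), for 0.1 s.
At the end, for the whole second after the job is handed in: Fingers still hold the tall cell (over 1 N), at rest, off the photometer; its centre within 6 mm across the light (site x), 15 mm along it and 15 mm in height of the light path centre; upright and windows square to the light within 0.15 rad; all keys up (contact force between the fingers and tall_cell above 1 N and contact force between tall_cell and photometer below 0.05 N and x of tall_cell_centre in the frame of light_path between -0.006 and 0.006 m and y of tall_cell_centre in the frame of light_path between -0.015 and 0.015 m and z of tall_cell_centre in the frame of light_path between -0.015 and 0.015 m and angle between the y axis of tall_cell_centre and the y axis of light_path, either way round below 0.15 rad and angle between tall_cell_centre's own z axis and vertical below 0.15 rad and linear speed of tall_cell below 0.02 m/s and value of joint each of key_round, key_bar, key_square below 0.002 m); the arm keeps its last pose, push and grip.
It fails at once if the gripper or arm touches the tall cell's clear glass (contact force between any of the fingers, the arm and tall_cell_windows above 0.3 N).
It fails at once if two keys are down at once (value of joint each of key_round, key_bar above 0.003 m or value of joint each of key_round, key_square above 0.003 m or value of joint each of key_bar, key_square above 0.003 m).
It fails at once if a short cell is taken from its pocket (distance of any of short_cell_a_centre, short_cell_b_centre from where it was at the start of the episode above 0.015 m).
It also fails if it takes over 51 s, if anything falls off the work surface, if the arm or the gripper's body presses on something with over 40 N, if the wrist force passes 120 N, or if a joint passes its speed limit or range.

## Working session

There is one attempt and no reset: what is moved stays moved. The work goes in short steps, Python scripts to look and compute and a tool call to move; the robot and the scene stay as the last step left them, time stands still between calls to the robot, and variables do not carry over. Pictures are saved under pics/ and viewed, about 8 in all and at most 12, crops included, and the job is handed in when it is done.

Besides the shell and the picture viewer there is one more tool, called after ">>>" as name(argument=value, ...) on one line, values as JSON. apply_moves: Moves the arm, as the interface text tells. Its arguments: {"type":"object","properties":{"delta_rot":{"type":"array"},"travel":{"type":"array"},"fingers":{"type":"array"},"squeeze":{"type":"number"}},"required":["delta_rot","travel","fingers"]}

```bash
mkdir -p pics; cat > h.py <<'E'
import numpy as np,cv2
from bench import read_state,read_camera,manip
from scipy.spatial.transform import Rotation as R
def q2R(q): return R.from_quat([q[1],q[2],q[3],q[0]]).as_matrix()
def cam(name,fn=None):
    s=read_state(); c=read_camera(name)
    if 'hand_eye' in c:
        T=np.eye(4);T[:3,:3]=q2R(s['tool_rot']);T[:3,3]=s['tcp_pos'];T=T@np.array(c['hand_eye'])
    else:
        T=np.eye(4);T[:3,:3]=q2R(c['orientation']);T[:3,3]=c['eye']
    c['T']=T
    if fn:
        cv2.imwrite('pics/'+fn+'.png',c['pixels'][:,:,::-1]); np.savez('pics/'+fn+'.npz',p=c['pixels'],K=c['intrinsics'],d=c['dist_coeffs'],T=T)
    return c
def load(fn):
    z=np.load('pics/'+fn+'.npz'); return dict(pixels=z['p'],intrinsics=z['K'],dist_coeffs=z['d'],T=z['T'])
def ray(c,uv):
    p=cv2.undistortPoints(np.array([[uv]],float),np.array(c['intrinsics'],float),np.array(c['dist_coeffs'],float))[0,0]
    d=c['T'][:3,:3]@np.array([p[0],-p[1],-1.]); return c['T'][:3,3],d/np.linalg.norm(d)
def onz(c,uv,z):
    o,d=ray(c,uv); return o+d*(z-o[2])/d[2]
def proj(c,P):
    P=np.atleast_2d(P); q=(P-c['T'][:3,3])@c['T'][:3,:3]; q=q*[1,-1,-1]
    return cv2.projectPoints(q,np.zeros(3),np.zeros(3),np.array(c['intrinsics'],float),np.array(c['dist_coeffs'],float))[0][:,0]
E
python3 - <<'E'
from h import *
a=cam('scene','scene0');b=cam('top','top0')
cv2.imwrite('pics/both.png',cv2.resize(np.hstack([a['pixels'],b['pixels']])[:,:,::-1],(800,300)))
for c in(a,b):print(c['T'].round(3).tolist(),c['intrinsics'])
print(read_state())
E
```

```text
[[0.543, 0.406, -0.735, -0.197], [-0.84, 0.272, -0.47, -0.429], [0.009, 0.873, 0.488, 0.711], [0.0, 0.0, 0.0, 1.0]] [[429.89709993   0.         279.92593118]
 [  0.         429.89709993 211.62971672]
 [  0.           0.           1.        ]]
[[-0.024, 0.999, -0.039, 0.464], [-0.999, -0.025, -0.034, -0.007], [-0.035, 0.038, 0.999, 1.203], [0.0, 0.0, 0.0, 1.0]] [[409.06229436   0.         276.69531033]
 [  0.         409.06229436 213.53287333]
 [  0.           0.           1.        ]]
{'t': 0.1, 'joints': array([-1.26970707,  0.70703301, -0.02762626,  1.48493241,  0.02204553,
        0.95087698, -0.07546723]), 'qd': array([-0.00217958, -0.00160221,  0.00120587, -0.00146431,  0.00122343,
        0.00088056, -0.00035628]), 'effort': array([ 3.07183851e-03, -8.84287119e+01,  1.23778626e+00, -2.36451924e+01,
        1.72460172e-02,  4.88403151e-03, -1.00922603e-05]), 'tcp_pos': array([0.19319745, 0.54133731, 0.23088326]), 'tool_rot': array([ 0.69671327,  0.12024658,  0.69678674, -0.12091158]), 'wrist_force': array([-0.06035615,  0.17663587, -0.45345967]), 'moment': array([-0.000603  ,  0.03843279, -0.00922245]), 'gripper_width': 0.08567183337095305}
```

View pics/top0.png

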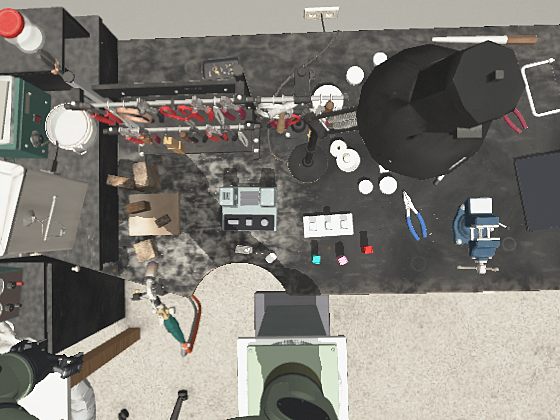

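View pics/scene0.png

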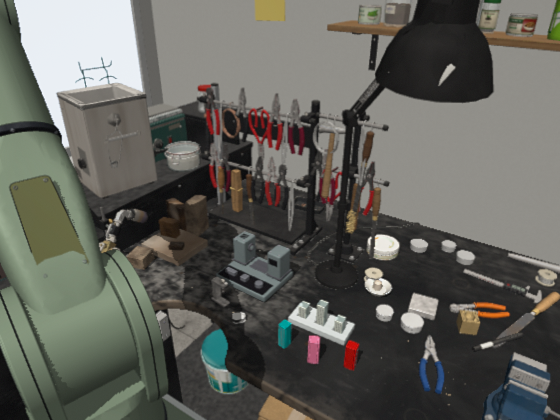

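The top view shows the photometer near (248,207), the rack near (329,224), and the coloured look-alikes at (316,259), (343,260) and (367,250). Next I'll make an enlarged crop of both views.

```bash
python3 - <<'E'
from h import *
a=load('top0')['pixels'][170:275,210:385,::-1];b=load('scene0')['pixels'][220:375,205:375,::-1]
A=cv2.resize(a,None,fx=4.5,fy=4.5,interpolation=2)[:300*2]
A=cv2.resize(a,(600,360),interpolation=2)
print('top scale',600/175,360/105)
B=cv2.resize(b,(400,365),interpolation=2)
cv2.imwrite('pics/topcrop.png',cv2.resize(a,(800,480),interpolation=2))
cv2.imwrite('pics/scenecrop.png',cv2.resize(b,(658,600),interpolation=2))
E
```

```text
top scale 3.4285714285714284 3.4285714285714284
```

View pics/topcrop.png

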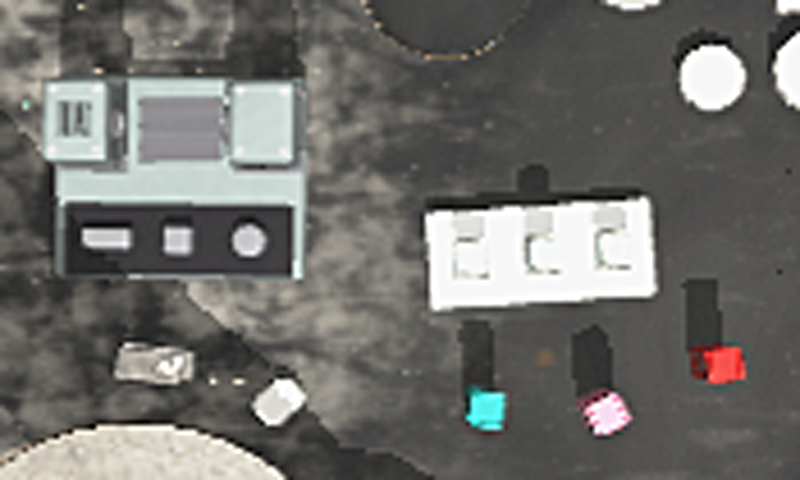

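View pics/scenecrop.png

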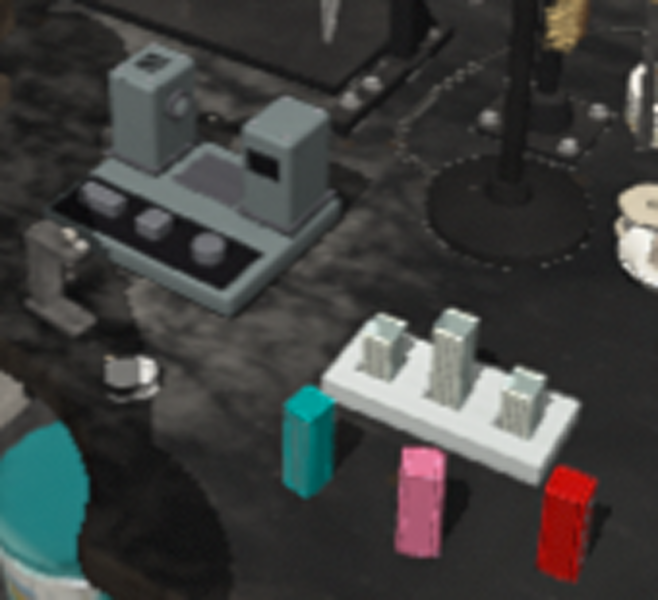

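Candidates for the tall cell, in top-view pixels:
- centre rack cell (328,222), which stands tallest and is glass
- short rack cells (313,225) and (344,222)
- turquoise (316,259), pink (343,260) and red (367,250) look-alikes on the bench

The tall cell is the one in the middle pocket.

```bash
cat >> h.py <<'E'
def tgt(pos,yaw,s=None):
    """tool x down; tool y at world yaw (rad). prints moves"""
    s=s or read_state(); R0=q2R(s['tool_rot'])
    y=np.array([np.cos(yaw),np.sin(yaw),0]);x=np.array([0,0,-1.]);Rt=np.c_[x,y,np.cross(x,y)]
    print('travel',(R0.T@(np.array(pos)-s['tcp_pos'])).round(4),'rot',np.degrees(R.from_matrix(R0.T@Rt).as_rotvec()).round(2))
E
python3 - <<'E'
from h import *
c=load('top0');s=read_state()
print(q2R(s['tool_rot']).round(3).tolist())
f=lambda u,v:(210+(u+.5)/4.571-.5,170+(v+.5)/4.571-.5)
for n,u,v,z in[('bar',106,238,.036),('sq',178,240,.036),('rnd',249,240,.036),('rackFL',432,310,.014),('rackFR',657,296,.014),('rackBL',425,212,.014),('rackBR',651,197,.014),('tall',540,222,.066),('tower L',75,122,.098),('towerR',262,124,.098)]:
    print(n,onz(c,f(u,v),z).round(4))
P=[.47,.01,.30]
for k in(0,1,-1,2):tgt(P,k*np.pi/2)
w=read_camera('wrist');print(np.array(w['hand_eye']).round(3).tolist(),w['intrinsics'])
E
```

```text
[[-0.0, 0.336, 0.942], [-0.001, 0.942, -0.336], [-1.0, -0.001, 0.0]]
bar [0.4891 0.159  0.036 ]
sq [0.4868 0.1137 0.036 ]
rnd [0.4857 0.0692 0.036 ]
rackFL [ 0.4389 -0.0446  0.014 ]
rackFR [ 0.4444 -0.1868  0.014 ]
rackBL [ 0.5012 -0.0418  0.014 ]
rackBR [ 0.5071 -0.185   0.014 ]
tall [ 0.4917 -0.1098  0.066 ]
tower L [0.5574 0.1673 0.098 ]
towerR [0.5532 0.0558 0.098 ]
travel [-0.0687 -0.4075  0.4393] rot [7.036e+01 4.000e-02 5.000e-02]
travel [-0.0687 -0.4075  0.4393] rot [-1.964e+01 -1.000e-02  5.000e-02]
travel [-0.0687 -0.4075  0.4393] rot [1.6036e+02 8.0000e-02 1.0000e-02]
travel [-0.0687 -0.4075  0.4393] rot [-1.0964e+02 -5.0000e-02  4.0000e-02]
[[-0.0, 0.325, -0.946, -0.143], [1.0, 0.001, -0.0, 0.001], [0.001, -0.946, -0.325, -0.084], [0.0, 0.0, 0.0, 1.0]] [[300.96895355   0.         277.95117206]
 [  0.         300.96895355 211.25258781]
 [  0.           0.           1.        ]]
```

>>> apply_moves(delta_rot=[[0, 0, 0], [0, 0, 0], [14, 0, 0], [20, 0, 0], [26, 0, 0], [32, 0, 0], [38, 0, 0], [44, 0, 0], [50, 0, 0], [56, 0, 0], [62, 0, 0], [66, 0, 0], [70.4, 0, 0], [70.4, 0, 0], [70.4, 0, 0], [70.4, 0, 0], [70.4, 0, 0], [70.4, 0, 0], [70.4, 0, 0], [70.4, 0, 0]], travel=[[-0.04, 0, 0], [-0.07, 0, 0], [-0.07, -0.033, 0.042], [-0.07, -0.066, 0.084], [-0.07, -0.1, 0.126], [-0.07, -0.132, 0.168], [-0.07, -0.165, 0.21], [-0.07, -0.2, 0.25], [-0.07, -0.23, 0.29], [-0.07, -0.26, 0.33], [-0.07, -0.29, 0.37], [-0.06, -0.31, 0.4], [-0.04, -0.334, 0.435], [-0.03, -0.334, 0.435], [-0.01, -0.334, 0.435], [0.01, -0.334, 0.435], [0.01, -0.334, 0.435], [0.01, -0.334, 0.435], [0.01, -0.334, 0.435], [0.01, -0.334, 0.435]], fingers=[1, 1, 1, 1, 1, 1, 1, 1, 1, 1, 1, 1, 1, 1, 1, 1, 1, 1, 1, 1])

```text
t: 1.82
tcp_pos: [0.4907, 0.0818, 0.2223]
tool_rot: [0.5, 0.5, 0.5, -0.499]
wrist_force: [-0.1, 1.1, -0.2]
gripper_width: 0.0852
```

```bash
python3 - <<'E'
from h import *
s=read_state();print(s['t'],s['tcp_pos'],s['qd'].round(3),s['joints'].round(2)); print(q2R(s['tool_rot']).round(3).tolist())
c=cam('wrist','w1')
for n,p in dict(sq=[.487,.1137,.036],tall=[.4917,-.1098,.066],rnd=[.4857,.0692,.036]).items():print(n,proj(c,p))
E
```

```text
1.8167 [0.49070576 0.08179805 0.22233284] [-0.004 -0.002  0.001  0.001 -0.001 -0.003  0.001] [-0.38  0.62  0.27  1.78 -0.23  0.77  0.  ]
[[0.001, 1.0, 0.001], [0.001, 0.001, -1.0], [-1.0, 0.001, -0.001]]
sq [[274.70689111 159.21422272]]
tall [[278.94915796 344.17606443]]
rnd [[273.70397108 198.37596044]]
```

View pics/w1.png

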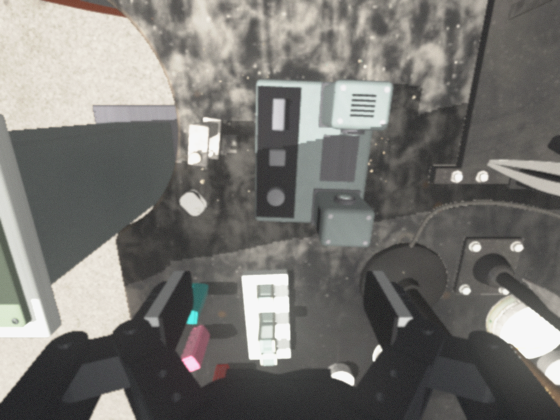

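The wrist view shows the photometer (keys: bar (278,115), square (277,158), round (276,197)) and the rack with the tall cell in the middle at about (268,345). I'll measure these by masks.

```bash
python3 - <<'E'
from h import *
c=load('w1');g=cv2.cvtColor(c['pixels'],cv2.COLOR_RGB2GRAY)
print(g[158,255:325:3],g[90:215:6,278])
roi=g[85:218,260:297]; th=(roi>62).astype('uint8')
n,l,st,ce=cv2.connectedComponentsWithStats(th)
K=[]
for i in range(1,n):
    if 60<st[i,4]<800: 
        p=ce[i]+[260,85]; P=onz(c,p,.036); print(st[i],p.round(1),P.round(4)); K.append(P)
# rack white
m=((g[265:365,235:300]>170)).astype('uint8')
n,l,st,ce=cv2.connectedComponentsWithStats(m)
for i in range(1,n):
    if st[i,4]>100:print('rack',st[i])
i=1+np.argmax(st[1:,4]);ct=cv2.findContours((l==i).astype('uint8'),0,2)[0][0]
ap=cv2.minAreaRect(ct);b=cv2.boxPoints(ap)+[235,265];print(b.round(1).tolist())
print([onz(c,q,.014).round(4).tolist() for q in b])
v=cv2.resize(c['pixels'][70:370,230:400,::-1],None,fx=2,fy=2,interpolation=2);cv2.imwrite('pics/v.png',v)
E
```

```text
[100  58  59  55  59 114 128 130 133 129  91  63  57  59 103 141 139 140
 145 143 147 146 121 100] [ 76  75 211 210 211 211 213  71  77  78 108 131 131  55  56  58  62 131
 136 128  56]
[  0  66  37  67 235] [289.7 198.6] [0.5039 0.069  0.036 ]
[  6 101  20  21 333] [275.5 196.3] [0.4878 0.0716 0.036 ]
rack [   6    8   50   92 3717]
[[240.8, 274.5], [287.5, 272.5], [291.5, 363.3], [244.7, 365.4]]
[[0.4412, -0.0426, 0.014], [0.5033, -0.0396, 0.014], [0.5107, -0.1933, 0.014], [0.4409, -0.1971, 0.014]]
```

```bash
python3 - <<'E'
from h import *
c=load('w1');g=cv2.cvtColor(c['pixels'],cv2.COLOR_RGB2GRAY)
K=[]
for v0,v1 in((92,137),(145,173),(182,212)):
    th=(g[v0:v1,263:293]>100).astype('uint8');n,l,st,ce=cv2.connectedComponentsWithStats(th)
    i=1+np.argmax(st[1:,4]);p=(st[i,:2]+st[i,2:4]/2-.5)+[263,v0];P=onz(c,p,.036);K.append(P);print(st[i],p,ce[i]+[263,v0],P.round(4))
K=np.array(K);d=K[0]-K[2];print(np.linalg.norm(d),'photometer yaw deg',np.degrees(np.arctan2(-d[0],d[1])),K.mean(0))
s=read_state();yaw=np.arctan2(-d[0],d[1])
for k in(2,0,1):tgt([*(K[k][:2]),.055],yaw,s)
E
```

```text
[  8   6  15  34 443] [278.  114.5] [277.89390519 114.11738149] [0.4906 0.1602 0.036 ]
[  7   5  15  16 237] [277.  157.5] [276.97046414 157.46835443] [0.4895 0.1156 0.036 ]
[  4   7  18  17 227] [275.5 197. ] [275.40969163 197.11894273] [0.4877 0.0708 0.036 ]
0.0893746086812525 photometer yaw deg -1.823447742472777 [0.48928238 0.11551586 0.036     ]
travel [ 0.1673 -0.0032  0.0111] rot [ 1.87 -0.04 -0.09]
travel [ 0.1674 -0.0003 -0.0783] rot [ 1.87 -0.04 -0.09]
travel [ 0.1674 -0.0015 -0.0337] rot [ 1.87 -0.04 -0.09]
```

View pics/v.png

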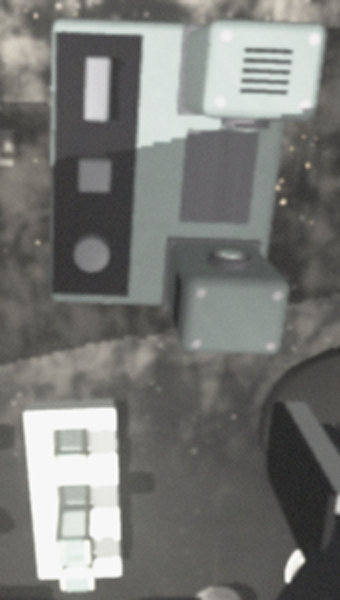

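>>> apply_moves(delta_rot=[[1.9, 0, 0], [1.9, 0, 0], [1.9, 0, 0], [1.9, 0, 0], [1.9, 0, 0], [1.9, 0, 0], [1.9, 0, 0], [1.9, 0, 0], [1.9, 0, 0], [1.9, 0, 0], [1.9, 0, 0], [1.9, 0, 0]], travel=[[0, -0.005, 0.011], [0.03, -0.005, 0.011], [0.06, -0.005, 0.011], [0.09, -0.005, 0.011], [0.12, -0.005, 0.011], [0.15, -0.005, 0.011], [0.167, -0.005, 0.011], [0.175, -0.005, 0.011], [0.175, -0.005, 0.011], [0.175, -0.005, 0.011], [0.175, -0.005, 0.011], [0.175, -0.005, 0.011]], fingers=[-1, -1, -1, -1, -1, -1, -1, -1, -1, -1, -1, -1])

```text
t: 2.87
tcp_pos: [0.4862, 0.0699, 0.0475]
tool_rot: [0.492, 0.509, 0.491, -0.508]
wrist_force: [-1.0, 0.3, 0.9]
gripper_width: -0.0001
```

```bash
python3 - <<'E'
from h import *
s=read_state();print(s['t'],s['tcp_pos'],s['gripper_width']); c=cam('wrist','w2')
print(proj(c,[[.4877,.0708,.036],s['tcp_pos']]))
E
```

```text
2.8667 [0.48618973 0.0698606  0.04750264] -0.00010511495154156075
[[281.46145492 261.66235829]
 [279.00328863 273.58373818]]
```

View pics/w2.png

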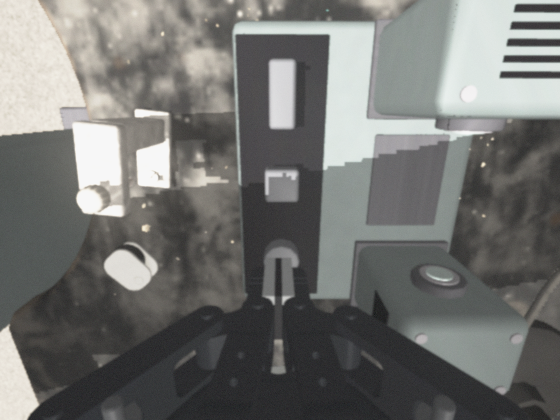

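>>> apply_moves(delta_rot=[[0, 0, 0], [0, 0, 0], [0, 0, 0], [0, 0, 0], [0, 0, 0], [0, 0, 0], [0, 0, 0]], travel=[[0.008, 0, 0], [0.012, 0, 0], [0.014, 0, 0], [0.016, 0, 0], [0.0172, 0, 0], [0.0172, 0, 0], [0.0172, 0, 0]], fingers=[-1, -1, -1, -1, -1, -1, -1])

```text
t: 3.5
tcp_pos: [0.4857, 0.0698, 0.0298]
tool_rot: [0.492, 0.509, 0.491, -0.508]
wrist_force: [-3.4, 1.4, 23.1]
gripper_width: 0.0
```

>>> apply_moves(delta_rot=[[0, 0, 0], [0, 0, 0], [0, 0, 0], [0, 0, 0], [0, 0, 0], [0, 0, 0], [0, 0, 0], [0, 0, 0], [0, 0, 0], [0, 0, 0], [0, 0, 0], [0, 0, 0], [0, 0, 0], [0, 0, 0], [0, 0, 0]], travel=[[-0.012, 0, 0], [-0.022, 0, 0], [-0.022, 0, 0], [-0.022, 0, -0.03], [-0.022, 0, -0.06], [-0.022, 0, -0.0894], [-0.022, 0, -0.0894], [-0.022, 0, -0.0894], [-0.014, 0, -0.0894], [-0.008, 0, -0.0894], [-0.004, 0, -0.0894], [-0.002, 0, -0.0894], [-0.0005, 0, -0.0894], [-0.0005, 0, -0.0894], [-0.0005, 0, -0.0894]], fingers=[-1, -1, -1, -1, -1, -1, -1, -1, -1, -1, -1, -1, -1, -1, -1])

```text
t: 4.75
tcp_pos: [0.4887, 0.1581, 0.0299]
tool_rot: [-0.491, -0.508, -0.491, 0.509]
wrist_force: [-2.3, -3.5, 12.3]
gripper_width: -0.0001
```

>>> apply_moves(delta_rot=[[0, 0, 0], [0, 0, 0], [0, 0, 0], [0, 0, 0], [0, 0, 0], [0, 0, 0], [0, 0, 0], [0, 0, 0], [0, 0, 0], [0, 0, 0], [0, 0, 0], [0, 0, 0], [0, 0, 0], [0, 0, 0]], travel=[[-0.012, 0, 0], [-0.022, 0, 0], [-0.022, 0, 0], [-0.022, 0, 0.023], [-0.022, 0, 0.0437], [-0.022, 0, 0.0437], [-0.022, 0, 0.0437], [-0.014, 0, 0.0437], [-0.008, 0, 0.0437], [-0.004, 0, 0.0437], [-0.002, 0, 0.0437], [0, 0, 0.0437], [0, 0, 0.0437], [0, 0, 0.0437]], fingers=[-1, -1, -1, -1, -1, -1, -1, -1, -1, -1, -1, -1, -1, -1])

```text
t: 5.92
tcp_pos: [0.4871, 0.116, 0.0299]
tool_rot: [0.491, 0.508, 0.492, -0.508]
wrist_force: [-3.2, 2.7, 12.1]
gripper_width: -0.0001
```

```bash
python3 - <<'E'
from h import *
s=read_state();print(s['t'],s['tcp_pos'],s['wrist_force'])
tgt([.476,-.03,.22],np.radians(0),s)
E
```

```text
5.9167 [0.48705911 0.1160158  0.02992309] [-3.22783946  2.68253178 12.13435156]
travel [-0.1902 -0.0062  0.1462] rot [-1.91 -0.04  0.01]
```

>>> apply_moves(delta_rot=[[0, 0, 0], [0, 0, 0], [0, 0, 0], [0, 0, 0], [-4.1, 0, 0], [-4.1, 0, 0], [-4.1, 0, 0], [-4.1, 0, 0], [-4.1, 0, 0], [-4.1, 0, 0], [-4.1, 0, 0], [-4.1, 0, 0], [-4.1, 0, 0], [-4.1, 0, 0], [-4.1, 0, 0]], travel=[[-0.04, 0, 0], [-0.08, 0, 0], [-0.12, 0, 0], [-0.15, 0, 0], [-0.17, 0, 0.04], [-0.17, 0, 0.08], [-0.17, 0, 0.12], [-0.17, -0.002, 0.16], [-0.17, -0.002, 0.2], [-0.17, -0.002, 0.24], [-0.17, -0.002, 0.266], [-0.17, -0.002, 0.266], [-0.17, -0.002, 0.266], [-0.17, -0.002, 0.266], [-0.17, -0.002, 0.266]], fingers=[-1, -1, -1, -1, -1, 1, 1, 1, 1, 1, 1, 1, 1, 1, 1])

```text
t: 7.17
tcp_pos: [0.4764, -0.1491, 0.1996]
tool_rot: [0.51, 0.49, 0.51, -0.49]
wrist_force: [-0.3, 0.4, 0.7]
gripper_width: 0.0854
```

```bash
python3 - <<'E'
from h import *
s=read_state();print(s['t'],s['tcp_pos'],s['qd'].round(3))
c=cam('wrist','w3')
P=proj(c,[[.4917,-.1098,.066],[.4745,-.115,.066]]);print(P)
u,v=P.mean(0).astype(int)
cv2.imwrite('pics/w3c.png',cv2.resize(c['pixels'][max(0,v-110):v+110,u-110:u+110,::-1],(600,600),interpolation=2));print(max(0,v-110),u-110)
E
```

```text
7.1667 [ 0.47640142 -0.14910935  0.19956696] [-0.004 -0.001  0.004 -0.001  0.001 -0.     0.002]
[[296.73222094 160.96112111]
 [277.78892474 165.8754922 ]]
53 177
```

View pics/w3c.png

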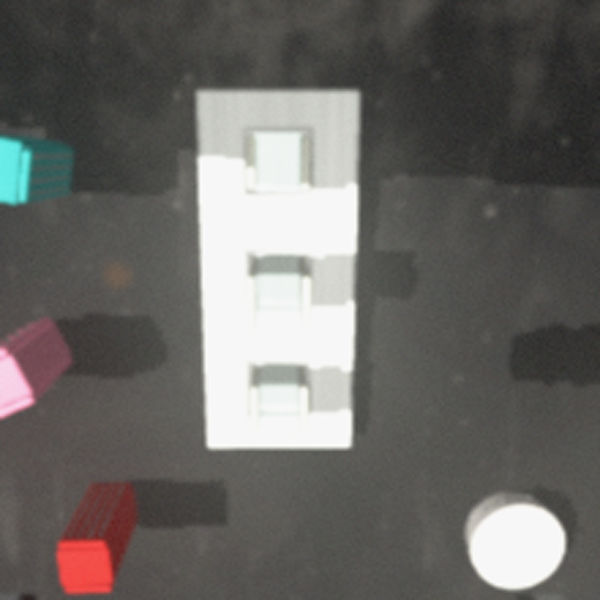

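The crop shows the rack square to the image with the tall cell in the middle pocket. Its frosted edges are at about crop x 249 and 309. I'll compute the centre from the rack corners and these edges.

```bash
python3 - <<'E'
from h import *
c=load('w3');f=lambda u,v:(177+(u+.5)*220/600-.5,53+(v+.5)*220/600-.5)
C=np.array([onz(c,f(*p),.014) for p in[(197,90),(358,90),(352,448),(208,448)]]);print(C.round(4).tolist(),C.mean(0).round(4))
for i,j in((0,3),(1,2)):
    d=C[i]-C[j];print('yaw',np.degrees(np.arctan2(-d[0],d[1])),np.linalg.norm(d))
print('bottom-edge pts of tall near side x', [onz(c,f(u,300),.066).round(4)[:2].tolist() for u in(249,309)], [onz(c,f(279,v),.066).round(4)[1] for v in(256,283,310)])
for n,P in dict(tall=(281,283)).items(): pass
ctr=C.mean(0)
print(proj(c,[[ctr[0],ctr[1],.066]]))
for y in(0.01,-.01):
  for x in(-.011,.011):
    u=proj(c,[[ctr[0]+x,ctr[1]+y,.066]])[0];print('exp tall top corner crop',((u-[177,53])*600/220).round(0))
s=read_state();tgt([ctr[0],ctr[1],.032],np.radians(2.2),s)
E
```

```text
[[0.4426, -0.0443, 0.014], [0.5022, -0.042, 0.014], [0.5096, -0.1827, 0.014], [0.4484, -0.1851, 0.014]] [ 0.4757 -0.1135  0.014 ]
yaw 2.3300835090550276 0.1408859967464478
yaw 3.0201465087318007 0.14091329867806324
bottom-edge pts of tall near side x [[0.4654, -0.1124], [0.4856, -0.1116]] [np.float64(-0.0974), np.float64(-0.1063), np.float64(-0.1154)]
[[279.12705512 164.32304794]]
exp tall top corner crop [247. 272.]
exp tall top corner crop [313. 275.]
exp tall top corner crop [245. 332.]
exp tall top corner crop [310. 334.]
travel [ 0.1676  0.0007 -0.0356] rot [ 0.07 -0.02  0.01]
```

```bash
python3 - <<'E'
from h import *
c=load('w3');p=c['pixels'][80:225,240:320,::-1].astype(float)
hi=np.clip((p-170)/85,0,1)**2*255; mid=np.clip(p,0,255)
cv2.imwrite('pics/w3d.png',cv2.resize(np.hstack([hi,mid]).astype('uint8'),(662,600),interpolation=1))
E
```

```text
(no output)
```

View pics/w3d.png

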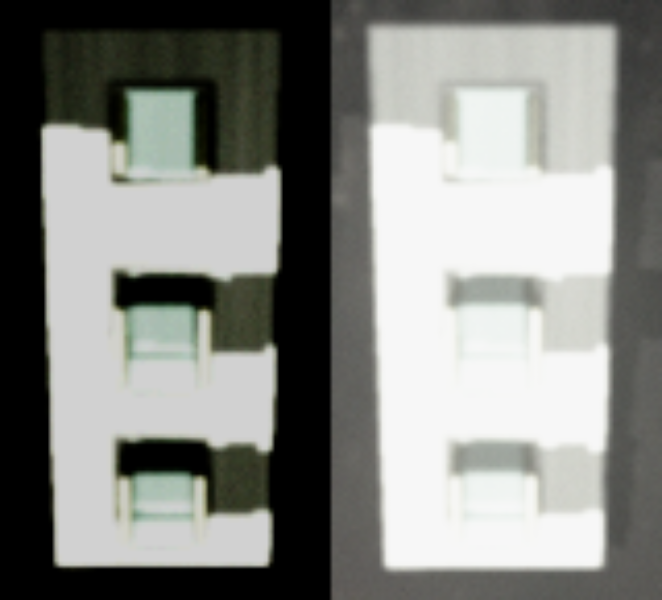

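The stretched crop confirms the middle cell's top at columns 268–291 and rows 152–174. The rack-centre model predicts 267–291 and 153–175, so the tall cell is at (0.476, -0.1135). Descending now with the jaws along rack x.

>>> apply_moves(delta_rot=[[0, 0, 0], [0, 0, 0], [0, 0, 0], [0, 0, 0], [0, 0, 0], [0, 0, 0], [0, 0, 0], [0, 0, 0], [0, 0, 0], [0, 0, 0], [0, 0, 0], [0, 0, 0], [0, 0, 0], [0, 0, 0]], travel=[[0, 0.001, -0.0356], [0, 0.001, -0.0356], [0, 0.001, -0.0356], [0.03, 0.001, -0.0356], [0.06, 0.001, -0.0356], [0.09, 0.001, -0.0356], [0.11, 0.001, -0.0356], [0.13, 0.001, -0.0356], [0.145, 0.001, -0.0356], [0.16, 0.001, -0.0356], [0.17, 0.001, -0.0356], [0.17, 0.001, -0.0356], [0.17, 0.001, -0.0356], [0.17, 0.001, -0.0356]], fingers=[1, 1, 1, 1, 1, 1, 1, 1, 1, 1, 1, 1, 1, 1])

```text
t: 8.38
tcp_pos: [0.4762, -0.1149, 0.0303]
tool_rot: [0.51, 0.491, 0.509, -0.49]
wrist_force: [0.1, 0.7, -0.2]
gripper_width: 0.0854
```

```bash
python3 - <<'E'
from h import *
s=read_state();print(s['t'],s['tcp_pos'],s['wrist_force']); c=cam('wrist','w4')
E
```

```text
8.3833 [ 0.47618331 -0.11490943  0.03033082] [ 0.11942444  0.65555115 -0.23683728]
```

View pics/w4.png

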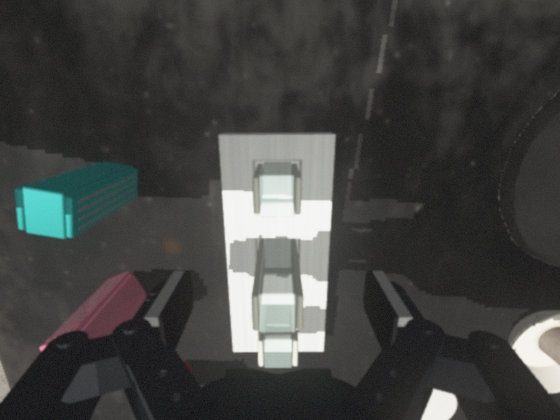

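The jaws straddle the tall cell symmetrically (cell top near (278,318), fingers at 165 and 390). Closing.

>>> apply_moves(delta_rot=[[0, 0, 0], [0, 0, 0], [0, 0, 0], [0, 0, 0], [0, 0, 0], [0, 0, 0], [0, 0, 0], [0, 0, 0], [0, 0, 0], [0, 0, 0]], travel=[[0, 0, -0.001], [0, 0, -0.001], [0, 0, -0.001], [0, 0, -0.001], [0, 0, -0.001], [0, 0, -0.001], [0, 0, -0.001], [0, 0, -0.001], [0, 0, -0.001], [0, 0, -0.001]], fingers=[0.2, 0, -0.2, -0.4, -0.6, -0.7, -0.7, -0.7, -0.7, -0.7], squeeze=30)

```text
t: 9.27
tcp_pos: [0.4758, -0.1138, 0.0298]
tool_rot: [0.509, 0.491, 0.509, -0.491]
wrist_force: [-1.2, 0.9, 5.7]
gripper_width: 0.0218
```

>>> apply_moves(delta_rot=[[0, 0, 0], [0, 0, 0], [0, 0, 0], [0, 0, 0], [0, 0, 0], [0, 0, 0], [0, 0, 0], [0, 0, 0], [0, 0, 0], [0, 0, 0], [0, 0, 0], [0, 0, 0]], travel=[[-0.005, 0, 0], [-0.012, 0, 0], [-0.022, 0, 0], [-0.035, 0, 0], [-0.05, 0, 0], [-0.065, 0, 0], [-0.08, 0, 0], [-0.1, 0, 0], [-0.12, 0, 0], [-0.14, 0, 0], [-0.14, 0, 0], [-0.14, 0, 0]], fingers=[-0.7, -0.7, -0.7, -0.7, -0.7, -0.7, -0.7, -0.7, -0.7, -0.7, -0.7, -0.7])

```text
t: 10.27
tcp_pos: [0.4761, -0.1137, 0.171]
tool_rot: [0.51, 0.491, 0.509, -0.49]
wrist_force: [-0.1, -0.4, -0.9]
gripper_width: 0.0217
```

```bash
python3 - <<'E'
from h import *
s=read_state();print(s['t'],s['tcp_pos'],s['wrist_force'],s['gripper_width'])
tgt([.5593,.1133,.17],np.radians(-1.8),s)
E
```

```text
10.2667 [ 0.47610053 -0.11373782  0.17095428] [-0.11215597 -0.44577954 -0.91934122] 0.021703967522231575
travel [ 0.001   0.0917 -0.2237] rot [ 3.97  0.02 -0.12]
```

Lifted and holding (grip width 21.7 mm). I'll carry it over the gap and check there before lowering.

>>> apply_moves(delta_rot=[[0, 0, 0], [1, 0, 0], [2, 0, 0], [3, 0, 0], [4, 0, 0], [4, 0, 0], [4, 0, 0], [4, 0, 0], [4, 0, 0], [4, 0, 0], [4, 0, 0], [4, 0, 0], [4, 0, 0], [4, 0, 0], [4, 0, 0]], travel=[[0, 0.008, -0.02], [0, 0.016, -0.04], [0, 0.025, -0.06], [0, 0.033, -0.08], [0, 0.041, -0.1], [0, 0.049, -0.12], [0, 0.057, -0.14], [0, 0.066, -0.16], [0, 0.074, -0.18], [0, 0.082, -0.2], [0, 0.088, -0.215], [0, 0.0915, -0.2235], [0, 0.0915, -0.2235], [0, 0.0915, -0.2235], [0, 0.0915, -0.2235]], fingers=[-0.7, -0.7, -0.7, -0.7, -0.7, -0.7, -0.7, -0.7, -0.7, -0.7, -0.7, -0.7, -0.7, -0.7, -0.7])

```text
t: 11.52
tcp_pos: [0.5586, 0.1117, 0.1696]
tool_rot: [-0.492, -0.508, -0.491, 0.509]
wrist_force: [-0.3, -0.0, -0.6]
gripper_width: 0.0215
```

```bash
python3 - <<'E'
from h import *
s=read_state();print(s['t'],s['tcp_pos'],s['gripper_width']); c=cam('wrist','w5')
ph=np.array([.4893,.1155]);a=np.radians(-1.82);ex=np.array([np.cos(a),np.sin(a)]);ey=np.array([-ex[1],ex[0]])
o=ph+.04*ex
W=lambda x,y,z:[*(o+x*ex+y*ey),z]
L=[W(x,y,.098) for y in(56+20,56-20) for x in(5,55)]
L=[W(x/1000,y/1000,.098) for y in(76,36,-36,-76) for x in(5,55)]+[W(x/1000,y/1000,.036) for x,y in((-40,45),(-40,0),(-40,-45))]
q=proj(c,L);print(q.round(1).tolist())
im=c['pixels'][:,:,::-1].copy()
for p in q: cv2.circle(im,tuple(int(v) for v in p),2,(0,0,255),-1)
cv2.imwrite('pics/w5a.png',cv2.resize(im,(800,600)))
E
```

```text
11.5167 [0.55857114 0.11167961 0.16955898] 0.021529288081428413
[[242.7, 118.8], [316.2, 118.6], [244.9, 176.5], [314.0, 176.4], [248.3, 264.9], [310.7, 264.7], [250.0, 306.9], [309.2, 306.8], [202.1, 152.2], [206.1, 199.7], [209.6, 242.5]]
```

View pics/w5a.png

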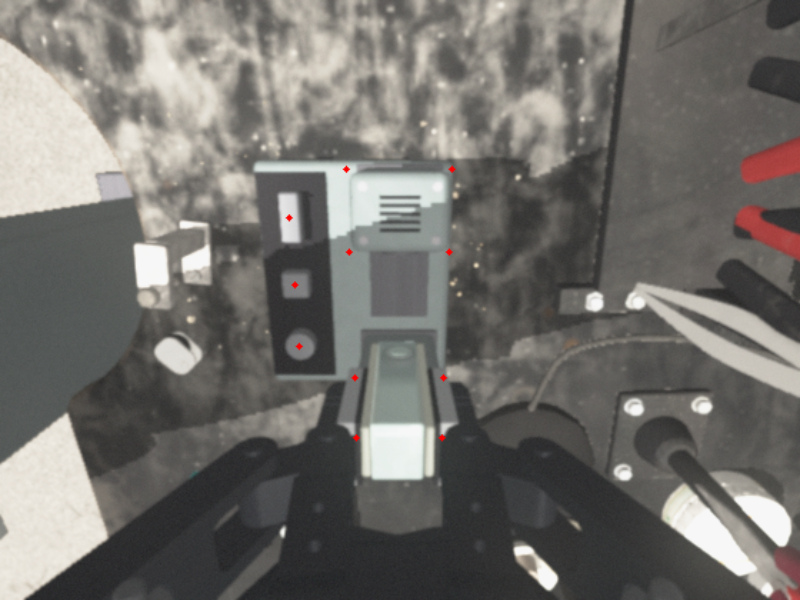

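The predicted tower corners and keys line up with the picture to about 1 px (left tower top 350–452 × 170–250 in the enlarged image). The cell sits straight between the pads. Trimming by 1–2 mm and lowering.

>>> apply_moves(delta_rot=[[0, 0, 0], [0, 0, 0], [0, 0, 0], [0, 0, 0], [0, 0, 0], [0, 0, 0], [0, 0, 0], [0, 0, 0], [0, 0, 0], [0, 0, 0], [0, 0, 0], [0, 0, 0], [0, 0, 0]], travel=[[0, 0.0007, -0.0016], [0.015, 0.0007, -0.0016], [0.03, 0.0007, -0.0016], [0.045, 0.0007, -0.0016], [0.06, 0.0007, -0.0016], [0.07, 0.0007, -0.0016], [0.08, 0.0007, -0.0016], [0.09, 0.0007, -0.0016], [0.098, 0.0007, -0.0016], [0.1035, 0.0007, -0.0016], [0.1035, 0.0007, -0.0016], [0.1035, 0.0007, -0.0016], [0.1035, 0.0007, -0.0016]], fingers=[-0.7, -0.7, -0.7, -0.7, -0.7, -0.7, -0.7, -0.7, -0.7, -0.7, -0.7, -0.7, -0.7])

```text
t: 12.65
tcp_pos: [0.5598, 0.1146, 0.0665]
tool_rot: [0.492, 0.508, 0.492, -0.508]
wrist_force: [0.7, 0.5, -0.8]
gripper_width: 0.0214
```

```bash
python3 - <<'E'
from h import *
s=read_state();print(s['t'],s['tcp_pos'],s['gripper_width'],s['wrist_force']); c=cam('wrist','w6')
print(q2R(s['tool_rot']).round(3).tolist())
a=np.radians(-1.82);ex=np.array([np.cos(a),np.sin(a)]);ey=np.array([-ex[1],ex[0]]);o=np.array([.4893,.1155])+.07*ex
d=s['tcp_pos'][:2]-o;print('tcp in light frame x,y',d@ex,d@ey)
top=s['tcp_pos'][2]+.036;L=[[*(o+x*ex+y*ey),top] for y in(.01,-.01) for x in(-.011,.011)]+[[*(o+x*ex+y*ey),.098] for y in(.076,.036) for x in(-.025,.025)]
q=proj(c,L);print(q.round(1).tolist())
im=c['pixels'][:,:,::-1].copy()
im=cv2.resize(im[60:400,110:450],(600,600),interpolation=2)
for p in q: cv2.circle(im,tuple(int(v) for v in (p-[110,60])*600/340),2,(0,0,255),-1)
t=cam('top','t6')['pixels'][165:240,210:290,::-1]; sc=cam('scene','s6')['pixels'][210:310,205:305,::-1]
cv2.imwrite('pics/w6a.png',np.hstack([im,np.vstack([cv2.resize(t,(200,188)),cv2.resize(sc,(200,200),interpolation=2),np.zeros((212,200,3),'uint8')])]))
E
```

```text
12.65 [0.55984551 0.11463176 0.0665326 ] 0.021403549190390482 [ 0.65625865  0.49105565 -0.78824579]
[[0.001, 0.999, -0.032], [0.0, -0.032, -0.999], [-1.0, 0.001, -0.0]]
tcp in light frame x,y 0.0005374972853134787 0.0013726998660950286
[[251.7, 300.3], [304.5, 300.2], [253.1, 339.1], [303.2, 339.0], [208.5, 137.0], [347.3, 136.8], [216.0, 238.8], [340.0, 238.6]]
```

View pics/w6a.png

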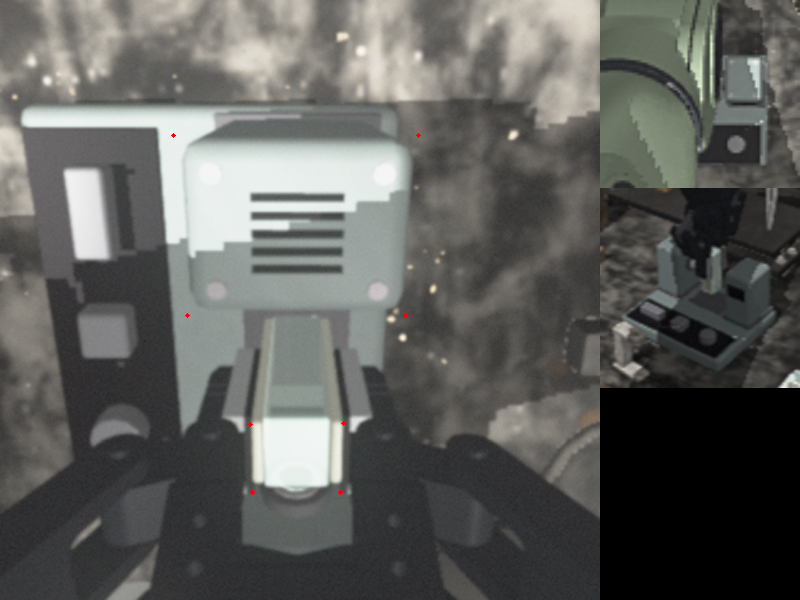

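The last wrist view shows the tower midline at about x=298 and the cell midline at 297.5 in the crop. The cell top is within a few pixels of the prediction, it clears both barrels, and the keys are up. Settling briefly, then handing in.

>>> apply_moves(delta_rot=[[0, 0, 0], [0, 0, 0], [0, 0, 0]], travel=[[0, 0, 0], [0, 0, 0], [0, 0, 0]], fingers=[-0.7, -0.7, -0.7])

```text
t: 13.05
tcp_pos: [0.5596, 0.1146, 0.0662]
tool_rot: [0.492, 0.508, 0.492, -0.508]
wrist_force: [-0.1, 0.5, -0.2]
gripper_width: 0.0216
```

```bash
python3 - <<'E'
from h import *
s=read_state();print(s['tcp_pos'],s['gripper_width'],abs(s['qd']).max()); print(manip.job_done())
E
```

```text
[0.55962848 0.11460158 0.06619776] 0.021619793008741714 0.002567727633477576
the job is handed in; nothing more can be done
None
```

I handed the job in at about 13 s with the arm still holding the tall cell in the photometer gap; no verdict came back.

- **Keys:** I pressed round, bar and square in that order. Each press ended with the fingertip at about 0.030 m and a wrist force of 12–23 N, which means the key was at its stop. All three look up in the last wrist picture, where the fingers partly hide the round key.
- **Tall cell:** I took it from the middle pocket with the jaws on its frosted faces only and a 30 N grip. The finger opening has stayed at 21.4–21.8 mm since, so it is still held.
- **Final position:** I put the tool about 0.5 mm across and 1.4 mm along the light from the path centre, and square to it. The cell centre should be at about 72 mm height. The arm was practically at rest, and the wrist force was about 0.5 N, so nothing suggests the cell is touching anything.
- **Disagreements:** The top camera put the keys about 2 mm, and my hand-picked tower points about 4 mm, from the wrist-camera result. I went with the wrist camera; its close view of the tower and cell midlines agreed within about 0.3 mm.

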